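# Set the microscope's focus to the red mark and lock it

## Task

Turn the microscope's focus barrel by its red-collared pin until the pin stands over the red line of the focus scale. Then, holding the barrel still on that mark, bring the knurled lock ring round by its blue-collared pin and nip it up firmly against the housing: squeeze the two pins together, since the ring on its own would carry the barrel off its mark. Finger-tight only, do not strain it, and leave the other things on the table alone.

Things in the scene. Friction and masses are not known exactly. Their poses are not given: they have to be found in the camera images.
- scope: compact cream bench microscope, fixed, 207 mm tall, foot 175 x 125 mm. Origin on the vertical tube axis at the table; x points from the tube to the limb (post at the back), z up. Stage, limb and bracket lie below 137 mm. A white focus scale plate (top at 146 mm, out to 58 mm from the axis) lies under the red pin's path. Barrel and eyepiece: 41 mm wide up to 177 mm, 35 mm wide up to 207 mm
- axis (a point): point on the vertical tube axis, 180 mm above the table: barrel and ring turn about it
- index (a point): the red line on the focus scale, at the pins' radius (46 mm from the axis), 146 mm above the table: the barrel pin must stand right over it
- barrel_pin (a point): top of the barrel's pin (red collar): an upright round steel pin, 9 mm wide, its centre 46 mm from the axis, 168 to 199 mm above the table, on a flat lever at 168 to 174 mm. Pushed along its circle the barrel turns with a friction of about 4 N at the pin, stays where it is left, and takes the lock ring round with it
- ring_pin (a point): top of the lock ring's pin (blue collar): the same 9 mm upright pin on the same circle, 154 to 199 mm above the table, its lever at 154 to 160 mm. Seen from above it stands anticlockwise of the barrel pin, 55 to 81 degrees ahead of it at the start (42 to 60 mm between pin centres)
- lock_ring: the knurled ring (52 mm wide, 150 to 162 mm above the table; origin on the tube axis at the table). Tightens clockwise seen from above, its pin going towards the barrel's. It runs freely (1 N at the pin) until it bears on the housing, with the pins 47 to 65 degrees apart: just where can only be felt. From there it needs 7 N and more, rising fast: pushed alone, it takes the barrel along
- barrel (a joint): angle of the barrel in rad from the red mark: 0 on the mark, negative when it stands clockwise of it (seen from above), positive anticlockwise; it starts clockwise of the mark
- lock_nip (a joint): how far the ring has been tightened in rad since it first bore on the housing: 0 while it runs free, 0.02 and more firmly nipped, over 0.14 strained. With one finger on the far side of each pin: nips from 9 N of squeeze, firm at 13 N (1 mm of further ring pin travel), right at 14 to 22 N, strained beyond about 30 N (6.4 mm). It stays nipped when let go, easing back a little
- slide_box: bystander, to be left alone: blue and white slide box, 92 x 36 x 34 mm, beside the microscope; origin at the centre of its underside
- stain_bottle: bystander, to be left alone: small amber bottle, 34 mm wide, 70 mm tall, beside the microscope; origin at the centre of its underside
- gel_bottle: bystander, to be left alone: pale blue bottle, 60 mm wide, 150 mm tall; origin at the centre of its underside
- reagent_jar: bystander, to be left alone: amber jar, 68 mm wide, 100 mm tall; origin at the centre of its underside
- tube_rack: bystander, to be left alone: white rack of capped blood tubes, 75 x 210 x 98 mm; origin at the centre of its underside
- kidney_dish: bystander, to be left alone: steel instrument dish, 100 x 190 x 38 mm; origin at the centre of its underside

How it is judged:
By the outcome, as a careful person would: the job done as asked, in the order asked, and still so for the second after the job is handed in, with the robot touching nothing.
It also fails if it takes over 54 s, if anything falls off the work surface, if the arm or the gripper's body presses on something with over 40 N, if the wrist force passes 120 N, or if a joint passes its speed limit or range.

## Robot

A 7-joint arm with a two-finger parallel gripper is mounted at the origin on the work surface. World frame = base frame: x ahead of the robot, y to its left, z up, the work surface at z = 0. Lengths are in m, angles in rad, forces in N, time in s.
With the tool pointing down it reaches from about 0.35 to 0.9 m from the base axis. Payload 8.1 kg.
Tool frame: the origin (TCP) lies midway between the tips of the shut fingers; the grasp point (between the pads) lies arm.grip_point_offset behind it (arm.grip_point_offset is the distance from the TCP to the grasp point, in m); y points along the fingers, z is the direction in which the jaws open and shut, and the axes are right-handed (so a half turn about y gives the same grasp; the last joint's range is limited). The gripper opens to 92 mm and grips with 3 to 60 N. Pads are 19 mm wide; open, the fingers measure 130 mm over their backs; the gripper's body (75 mm by 190 mm) begins 47 mm behind the grasp point.
Start: joints at [1.166, 0.434, 0.025, 1.573, -0.012, 1.134, -0.075], TCP at [0.186, -0.597, 0.195] pointing down, gripper open.
Joint ranges: [-2.62, 2.62], [-0.44, 2.09], [-1.27, 1.32], [0.08, 2.57], [-1.32, 4.46], [0.12, 2], [-2.74, 2.74]. Speed limits (rad/s): [2.22, 2.22, 3.01, 3.01, 3.14, 3.14, 3.14].

## Interface

Orientations are given as a rotation vector (axis times angle).
In Python, from cell import arm, get_image, camera_info gives the robot as it stands.
- The arm moves only by the tool carry_out, never from a script. Its argument "steps" is one flat list of numbers, 5 for each row, row after row: the opening, from 0 (shut) to 1 (fully open), then the shift along the world's x, y, z in units of 0.1 m (1.0 is 0.1 m), then the turn about the world's z in units of 45 degrees (1.0 is 45 degrees). In form: [hand, dx, dy, dz, spin, hand, dx, dy, dz, spin, ...]. A call has 1 to 12 rows; each row is the pose to reach, as a shift and turn from the pose commanded when the call began; what a row does not reach only later rows make up. A row lasts 1/10 s, in which the tool goes at most 50 mm and 8.59 degrees, less where a joint would pass 70% of its speed; a pose out of reach is approached as far as the arm can. A call with a number of a shift or a turn outside -1 to 1 is refused whole. A call with a gripper value outside its range is refused whole. The fingers move at their own pace and stop on an object; "grip_force" is the grip in N (left out, the last holds). Time passes only in rows, so rows that repeat a pose let the fingers close. It gives the time, the measured TCP pose, the force and the opening at its end, in the units of the state.
- arm.observe(): the state, without advancing time (a new reading comes with each control period).
- get_image(name): name is "scene" or "top" or "wrist"; returns (picture, depth): 420x560x3 uint8, red, green, blue; 420x560 float32, m along the optical axis (not along the pixel's ray), 0 where there is no reading.
- camera_info(name): a dict with "fovy" (degrees; the focal length in pixels is half the picture's height over the tangent of half this angle, whatever the lens; pixels are square), "cx", "cy" (the principal point, pixels), "dist_coeffs" ([k1, k2, p1, p2, k3] as OpenCV has them; the pictures are not rectified), "R" (3x3) and "t" (3): a world point X has camera coordinates R X + t; the wrist camera has in their place "tool_from_camera" (4x4, takes a point from camera to tool coordinates, whose origin is the TCP and whose axes are the tool frame's). Camera axes: x right, y down, z forward; pixel columns grow to the right and rows downward; lengths in m; the calibration is good to about 2 mm. A picture is of the moment at which its call begins: read the wrist's pose just before it. camera_info takes no time and is no camera call.
- arm.sign_off(): hands the job in, once; it reports no verdict.
The state is a dict: "clock": time; "joints": joint angles; "dq": joint speeds; "joint_efforts": joint torques, N m; "position": TCP position; "ee_rot": TCP orientation; "force": force on the tool from outside, world axes, zero at the start; "ft_torque": the same for the moment, N m; "width": opening from 0.0 (shut) to 1.0 (fully open).
Only numpy, scipy, OpenCV 4.12 (cv2) and the standard library are available. Lean on these libraries where they do the work, as an engineer would, in place of code of your own. Each camera call takes 0.05 s, during which the arm holds its last target. There are 200 camera calls.

## Working session

There is one attempt and no reset: what is moved stays moved. The work goes in short steps, Python scripts to look and compute and a tool call to move; the robot and the scene stay as the last step left them, time stands still between calls to the robot, and variables do not carry over. Pictures are saved under pics/ and viewed, about 8 in all and at most 12, crops included, and the job is handed in when it is done.

Besides the shell and the picture viewer there is one more tool, called as name(argument=value, ...) on one line, values as JSON. carry_out: Moves the arm, as the interface text tells. Shifts and turns lie within -1 to 1; 1 stands for 0.1 m of shift or 45 degrees of turn. Its arguments: {"type":"object","properties":{"steps":{"type":"array","items":{"type":"number"}},"grip_force":{"type":"number"}},"required":["steps"]}

```bash
ls; mkdir -p pics; python3 - <<'E'
from cell import arm,get_image,camera_info
import cv2,numpy as np
s=arm.observe();print(s, arm.grip_point_offset)
for n in("scene","top","wrist"):
    p,d=get_image(n);c=camera_info(n);print(n,c)
    cv2.imwrite(f"pics/{n}0.png",p[:,:,::-1]);np.savez(f"pics/{n}0.npz",p=p,d=d)
a=[cv2.imread(f"pics/{n}0.png") for n in("scene","top")]
cv2.imwrite("pics/a.png",cv2.resize(np.vstack(a),None,fx=.71,fy=.71))
E
```

```text
pics
{'clock': 0.0, 'joints': array([ 1.16645758,  0.43520096,  0.024964  ,  1.57410657, -0.01159342,
        1.13398924, -0.0750964 ]), 'dq': array([ 1.18515173e-03,  6.10883714e-04, -1.13046061e-04, -3.49135871e-04,
        5.98726060e-04, -8.05510487e-05,  2.12577890e-04]), 'joint_efforts': array([ 8.09691096e-05, -6.67850733e+01,  9.86046642e-01, -3.14458358e+01,
       -6.03293977e-02,  4.28279070e-02,  1.82366707e-04]), 'position': array([ 0.18551413, -0.59624296,  0.19415493]), 'ee_rot': array([-0.31337926,  2.06076249, -2.05761022]), 'force': array([0.24256836, 0.40946227, 0.56868453]), 'ft_torque': array([ 0.03006667,  0.01773049, -0.03416633]), 'width': 0.9991739115183903} 0.0188
scene {'fovy': 48.884778424422265, 'cx': 276.7239244971954, 'cy': 210.68152854332294, 'dist_coeffs': array([-0.14948368,  0.        ,  0.        ,  0.        ,  0.        ]), 'R': array([[ 0.42110381,  0.90685335,  0.01698805],
       [ 0.58023119, -0.25494414, -0.77352134],
       [-0.69713941,  0.33558977, -0.63354254]]), 't': array([-0.24937303, -0.25235428,  1.59271373])}
top {'fovy': 54.565910
[... 187 characters left out ...]
  0.02562982],
       [-0.99480944, -0.03002327, -0.09722547],
       [ 0.09792582, -0.02280815, -0.99493232]]), 't': array([-0.03484419,  0.61180608,  1.08889705])}
wrist {'fovy': 58.14423928599058, 'cx': 276.2923236632127, 'cy': 214.0343373973298, 'dist_coeffs': array([-0.05611448,  0.        ,  0.        ,  0.        ,  0.        ]), 'tool_from_camera': array([[ 5.67934038e-04,  9.54324645e-01,  2.98771066e-01,
        -8.10655643e-02],
       [-7.53602536e-05, -2.98771072e-01,  9.54324809e-01,
        -1.90941244e-01],
       [ 9.99999836e-01, -5.64509005e-04, -9.77641141e-05,
        -2.55410791e-04],
       [ 0.00000000e+00,  0.00000000e+00,  0.00000000e+00,
         1.00000000e+00]])}
```

View pics/a.png

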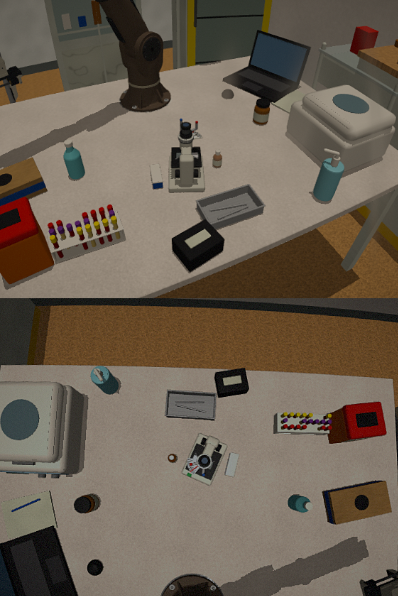

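The top image (lower half) shows the microscope near (289,228) in full-size pixels, with the slide box to its right and the stain bottle to its left. In the scene image it is near (262,215). Next I'll zoom in on both.

```bash
cat > h.py <<'E'
import numpy as np,cv2
from cell import arm,get_image,camera_info
from scipy.spatial.transform import Rotation as Ro
def K(c):
    f=210/np.tan(np.radians(c["fovy"]/2)); return np.array([[f,0,c["cx"]],[0,f,c["cy"]],[0,0,1]])
def pose(n,s=None):
    c=camera_info(n)
    if n!="wrist": return c,c["R"].T,-c["R"].T@c["t"]
    s=s or arm.observe(); R=Ro.from_rotvec(s["ee_rot"]).as_matrix(); T=c["tool_from_camera"]
    return c,R@T[:3,:3],R@T[:3,3]+s["position"]
def ray(n,uv,P=None):
    c,R,o=P or pose(n)
    q=cv2.undistortPoints(np.array([[uv]],float),K(c),c["dist_coeffs"])[0,0]
    return o,R@np.array([q[0],q[1],1.])
def onz(n,uv,z,P=None):
    o,d=ray(n,uv,P); return o+d*(z-o[2])/d[2]
def tri(r):
    A=0;b=0
    for o,d in r:
        d=d/np.linalg.norm(d);M=np.eye(3)-np.outer(d,d);A=A+M;b=b+M@o
    X=np.linalg.solve(A,b); return X,[np.linalg.norm(np.cross(X-o,d/np.linalg.norm(d))) for o,d in r]
def proj(n,X,P=None):
    c,R,o=P or pose(n); 
    return cv2.projectPoints(np.array([X],float),cv2.Rodrigues(R.T)[0],-R.T@o,K(c),c["dist_coeffs"])[0][0,0]
E
python3 - <<'E'
from h import *
print(onz("top",(289,228),.2))
t=cv2.imread("pics/top0.png")[185:275,240:345];s=cv2.imread("pics/scene0.png")[160:280,205:335]
a=[cv2.resize(t,(400,343),interpolation=2),cv2.resize(s,(372,343),interpolation=2)]
cv2.imwrite("pics/b.png",np.hstack(a))
E
```

```text
[ 0.55746494 -0.0281566   0.2       ]
```

View pics/b.png

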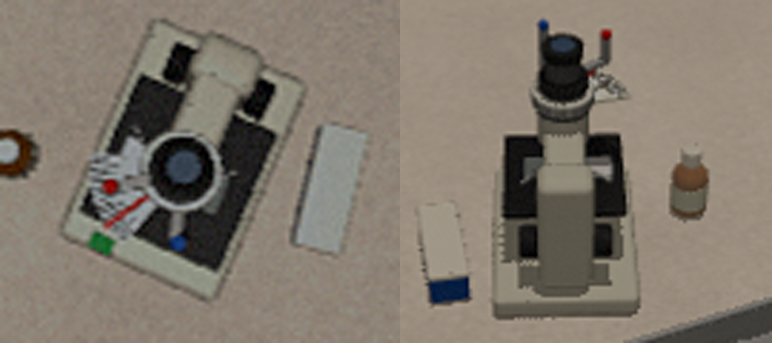

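```bash
cat >> h.py <<'E'
def blobs(p,which,box=None):
    h=cv2.cvtColor(p,cv2.COLOR_RGB2HSV).astype(int);H,S,V=h[...,0],h[...,1],h[...,2]
    m=((H<8)|(H>172))&(S>150)&(V>60) if which=="red" else (H>105)&(H<125)&(S>140)&(V>60)
    m=m.astype(np.uint8)
    if box: k=np.zeros_like(m);k[box[1]:box[3],box[0]:box[2]]=1;m=m*k
    n,l,st,ce=cv2.connectedComponentsWithStats(m)
    return [(tuple(ce[i].round(1)),tuple(st[i][:5])) for i in range(1,n) if st[i][4]>3]
E
python3 - <<'E'
from h import *
print(Ro.from_rotvec(arm.observe()["ee_rot"]).as_matrix().round(3))
T=np.load("pics/top0.npz")["p"];S=np.load("pics/scene0.npz")["p"]
for w in("red","blue"): print(w,blobs(T,w,(240,185,345,275)),blobs(S,w,(205,160,335,280)))
E
```

```text
[[-0.955 -0.     0.297]
 [-0.297  0.001 -0.955]
 [ 0.    -1.    -0.001]]
red [((np.float64(268.5), np.float64(233.5)), (np.int32(267), np.int32(232), np.int32(4), np.int32(4), np.int32(12))), ((np.float64(272.8), np.float64(239.9)), (np.int32(268), np.int32(237), np.int32(10), np.int32(7), np.int32(13)))] [((np.float64(276.9), np.float64(171.9)), (np.int32(276), np.int32(171), np.int32(3), np.int32(3), np.int32(8)))]
blue [((np.float64(286.5), np.float64(248.5)), (np.int32(285), np.int32(247), np.int32(4), np.int32(4), np.int32(12)))] [((np.float64(254.5), np.float64(168.5)), (np.int32(254), np.int32(168), np.int32(2), np.int32(2), np.int32(4))), ((np.float64(221.6), np.float64(261.2)), (np.int32(215), np.int32(258), np.int32(13), np.int32(8), np.int32(80)))]
```

```bash
python3 - <<'E'
from h import *
for a,b in(((268.5,233.5),(276.9,171.9)),((286.5,248.5),(254.5,168.5))):
    X,e=tri([ray("top",a),ray("scene",b)]);print(X.round(4),np.round(e,4),onz("top",a,.197).round(4))
print(onz("top",(240+183/400*105,185+167/343*90),.207))
E
```

```text
[0.5436 0.0192 0.1944] [0.0002 0.0002] [0.5435 0.019  0.197 ]
[ 0.5098 -0.024   0.1948] [0.0002 0.0002] [ 0.5099 -0.0237  0.197 ]
[ 0.55510746 -0.02571715  0.207     ]
```

carry_out(steps=[1,0,0,1,0,1,0.5,0.5,1,0,1,0.8,1,1,0,1,1,1,1,0,1,1,1,1,0])

```text
clock: 0.65
position: [0.2926, -0.4922, 0.2965]
ee_rot: [-0.317, 2.051, -2.052]
force: [0.7, 0.1, -0.1]
width: 0.999
```

carry_out(steps=[1,0.25,0.5,0,-0.19,1,0.5,1,0,-0.38])

```text
clock: 0.85
position: [0.3281, -0.4118, 0.2945]
ee_rot: [-0.015, 2.215, -2.215]
force: [1.3, 1.4, 0.3]
width: 0.998
```

carry_out(steps=[1,0.25,0.5,0,-0.19,1,0.5,1,0,-0.38])

```text
clock: 1.05
position: [0.3687, -0.3313, 0.2948]
ee_rot: [-0.263, -2.088, 2.087]
force: [0.2, -0.3, 0.1]
width: 0.997
```

carry_out(steps=[1,0.25,0.5,0,-0.19,1,0.5,1,0,-0.3])

```text
clock: 1.25
position: [0.4101, -0.2487, 0.2949]
ee_rot: [-0.485, -1.948, 1.949]
force: [1.0, 0.5, 1.1]
width: 0.996
```

carry_out(steps=[1,0.25,0.5,0,-0.19,1,0.5,1,0,-0.19])

```text
clock: 1.45
position: [0.4517, -0.1659, 0.2949]
ee_rot: [-0.612, -1.856, 1.857]
force: [1.3, -0.7, 0.3]
width: 0.996
```

carry_out(steps=[1,0.2,0.5,0,0,1,0.3,0.8,0,0,1,0.3,0.8,0,0,1,0.3,0.8,0,0])

```text
clock: 1.85
position: [0.4815, -0.0864, 0.2947]
ee_rot: [-0.604, -1.861, 1.861]
force: [-0.1, -0.2, -0.4]
width: 1.0
```

```bash
python3 - <<'E'
from h import *
import pickle
s=arm.observe();p,d=get_image("wrist");pickle.dump((s,p,d),open("pics/w1.pkl","wb"))
print(s["clock"],s["position"],Ro.from_rotvec(s["ee_rot"]).as_matrix().round(3),s["joints"].round(2))
cv2.imwrite("pics/w1.png",p[:,:,::-1])
for w in("red","blue"): print(w,blobs(p,w))
E
```

```text
1.85 [ 0.48150871 -0.08642634  0.29466853] [[-0.809 -0.001 -0.588]
 [ 0.588 -0.    -0.809]
 [ 0.001 -1.     0.001]] [ 0.28  0.16 -0.24  1.72  0.04  1.27 -2.17]
red [((np.float64(163.2), np.float64(206.7)), (np.int32(160), np.int32(194), np.int32(7), np.int32(27), np.int32(53))), ((np.float64(125.0), np.float64(216.1)), (np.int32(120), np.int32(211), np.int32(11), np.int32(11), np.int32(85)))]
blue []
```

View pics/w1.png

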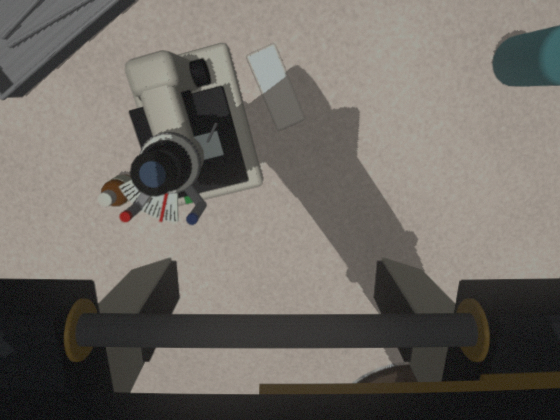

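The wrist picture shows the red pin at (125,216), the red line at about (163,207) and the blue pin at (193,219). I'll move over the pins for a closer second view.

carry_out(steps=[1,0.25,0.4,0,0,1,0.45,0.84,0,0,1,0.45,0.84,0,0,1,0.45,0.84,0,0,1,0.45,0.84,0,0])

```text
clock: 2.4
position: [0.5262, -0.0051, 0.2948]
ee_rot: [-0.609, -1.857, 1.859]
force: [0.1, 0.5, 0.1]
width: 1.0
```

```bash
python3 - <<'E'
from h import *
import pickle
s=arm.observe();p,d=get_image("wrist");pickle.dump((s,p,d),open("pics/w2.pkl","wb"))
print(s["clock"],s["position"],Ro.from_rotvec(s["ee_rot"]).as_matrix().round(3),s["joints"].round(2))
P=pose("wrist",s)
print([proj("wrist",x,P).round() for x in ((.5436,.0192,.196),(.5098,-.024,.196),(.555,-.0257,.207))])
cv2.imwrite("pics/w2.png",p[:,:,::-1])
for w in("red","blue"): print(w,blobs(p,w))
E
```

```text
2.4 [ 0.52624024 -0.0051017   0.29482049] [[-0.806 -0.    -0.592]
 [ 0.592 -0.001 -0.806]
 [-0.    -1.     0.001]] [ 0.15  0.23 -0.3   1.63  0.07  1.29 -2.37]
[array([239., 203.]), array([308., 205.]), array([276., 160.])]
red [((np.float64(258.5), np.float64(203.6)), (np.int32(257), np.int32(199), np.int32(4), np.int32(10), np.int32(16)))]
blue []
```

View pics/w2.png

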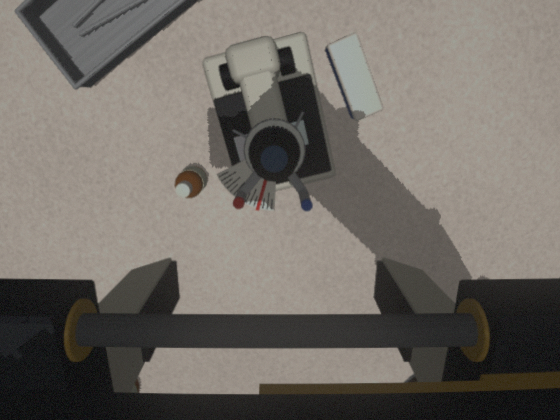

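The second view is in the gripper's shadow: red pin (239,203), red line about (261,195), blue pin (306,205), all agreeing with the top/scene projection. I'll measure them with relaxed masks.

```bash
python3 - <<'E'
from h import *
import pickle
def mk(p,w,box,s,v):
    h=cv2.cvtColor(p,cv2.COLOR_RGB2HSV).astype(int);H,S,V=h[...,0],h[...,1],h[...,2]
    m=(((H<6)|(H>174)) if w=="red" else (H>108)&(H<128))&(S>s)&(V>v)
    k=np.zeros(m.shape,np.uint8);k[box[1]:box[3],box[0]:box[2]]=m[box[1]:box[3],box[0]:box[2]]
    n,l,st,ce=cv2.connectedComponentsWithStats(k)
    return [(ce[i].round(1),st[i][:5].tolist(),cv2.fitLine(np.argwhere(l==i)[:,::-1].astype(np.float32),2,0,.01,.01).ravel().round(2)) for i in range(1,n) if st[i][4]>8]
for f,bx in(("w1",(100,170,215,240)),("w2",(215,170,325,225))):
    s,p,d=pickle.load(open(f"pics/{f}.pkl","rb"))
    for w in("red","blue"):
        for r in mk(p,w,bx,110,30): print(f,w,*r)
E
```

```text
w1 red [163.2 206.8] [160, 193, 8, 29, 76] [ 2.0000e-01 -9.8000e-01  1.6325e+02  2.0684e+02]
w1 red [125.2 215.9] [120, 211, 12, 11, 103] [  0.78  -0.62 125.24 215.87]
w1 blue [191.  218.1] [188, 214, 8, 9, 36] [ 5.0000e-02 -1.0000e+00  1.9103e+02  2.1811e+02]
w2 red [260.7 195.1] [256, 180, 10, 30, 79] [ 2.6000e-01 -9.6000e-01  2.6073e+02  1.9511e+02]
w2 red [238.3 202.2] [234, 197, 10, 11, 85] [  0.39  -0.92 238.27 202.22]
```

```bash
python3 - <<'E'
from h import *
import pickle
W={f:pose("wrist",pickle.load(open(f"pics/{f}.pkl","rb"))[0]) for f in("w1","w2")}
R=[ray("top",(268.5,233.5)),ray("scene",(276.9,171.9)),ray("wrist",(125.2,215.9),W["w1"]),ray("wrist",(238.3,202.2),W["w2"])]
B=[ray("top",(286.5,248.5)),ray("scene",(254.5,168.5)),ray("wrist",(192.5,218.5),W["w1"]),ray("wrist",(306,205),W["w2"])]
X={}
for n,r in(("r",R),("b",B)):
    for k in(r[:2],r[2:],r): x,e=tri(k);print(n,x.round(4),np.round(e,4))
    X[n]=x
a,b=X["r"][:2],X["b"][:2];m=(a+b)/2;h=np.linalg.norm(a-b)/2
u=np.array([-(b-a)[1],(b-a)[0]])/(2*h);c=m+u*np.sqrt(.046**2-h*h);print("axis",c,"sep",np.degrees(2*np.arcsin(h/.046)))
an=lambda q:np.degrees(np.arctan2(*(q-c)[::-1]))%360
print("ang r,b",an(a),an(b))
for f,q,l in(("w1",(163.2,206.8),(.2,-.98)),("w2",(260.7,195.1),(.26,-.96))):
    for t in(-12,0,12):
        y=onz("wrist",np.array(q)+t*np.array(l),.146,W[f])[:2];print(f,t,y.round(4),"r",np.linalg.norm(y-c).round(4),"ang",an(y).round(1))
for t in ((268.5,243),(272.8,239.9),(277,237.3)):
  y=onz("top",t,.146)[:2];print("top",y,np.linalg.norm(y-c).round(4),an(y))
E
```

```text
r [0.5436 0.0192 0.1944] [0.0002 0.0002]
r [0.5445 0.0189 0.1973] [0. 0.]
r [0.5441 0.0194 0.195 ] [0.0006 0.0004 0.0008 0.0001]
b [ 0.5098 -0.024   0.1948] [0.0002 0.0002]
b [ 0.51   -0.0228  0.1941] [0.0002 0.0002]
b [ 0.5101 -0.0235  0.195 ] [0.0003 0.0007 0.0004 0.0007]
axis [ 0.55603249 -0.02502253] sep 73.03190047333258
ang r,b 105.0595288026058 178.09142927593845
w1 -12 [0.5219 0.0201] r 0.0566 ang 127.1
w1 0 [0.5293 0.0105] r 0.0445 ang 126.9
w1 12 [0.5366 0.0012] r 0.0326 ang 126.5
w2 -12 [0.522  0.0198] r 0.0563 ang 127.2
w2 0 [0.5291 0.0107] r 0.0447 ang 127.0
w2 12 [0.5362 0.0018] r 0.0334 ang 126.5
top [0.52243044 0.01889479] 0.0553 127.420357477442
top [0.53029675 0.00861768] 0.0424 127.41704642198957
top [ 0.53694472 -0.00146711] 0.0303 129.01904521238347
```

Everything agrees:
- **Axis:** (0.556, -0.025).
- **Red pin:** 105.1°. **Blue pin:** 178.1°, so they are 73° apart.
- **Index:** 127.0°, so the barrel needs +22°.

Now I'll descend astride both pins.

carry_out(steps=[1,0.01,0.03,-0.3,-0.04,1,0.01,0.03,-0.6,-0.04,1,0.01,0.03,-0.8,-0.04,1,0.01,0.03,-0.8,-0.04,1,0.01,0.03,-0.8,-0.04])

```text
clock: 2.95
position: [0.5276, -0.001, 0.2157]
ee_rot: [-0.634, -1.839, 1.839]
force: [0.1, -0.3, 0.5]
width: 1.002
```

```bash
python3 - <<'E'
from h import *
import pickle
s=arm.observe();p,d=get_image("wrist");pickle.dump((s,p,d),open("pics/w3.pkl","wb"))
P=pose("wrist",s);print(s["position"],Ro.from_rotvec(s["ee_rot"]).as_matrix()[:,2].round(3))
print([proj("wrist",x,P).round() for x in ((.5441,.0194,.196),(.5101,-.0235,.196),(.556,-.025,.207))])
cv2.imwrite("pics/w3.png",p[:,:,::-1])
E
```

```text
[ 0.52757913 -0.00097766  0.21565994] [-0.616 -0.788  0.   ]
[array([232., 237.]), array([324., 238.]), array([279., 181.])]
```

View pics/w3.png

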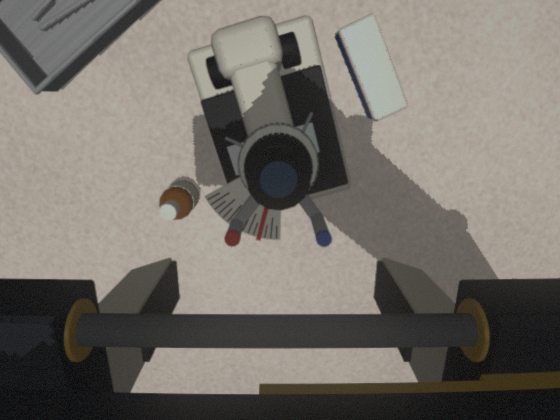

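The pins sit centred between the fingers (red (232,237), blue (324,238), finger tips near columns 178 and 376), as predicted. I'll lower to 181 mm and close gently with 6 N.

carry_out(steps=[1,0,0,-0.18,0,1,0,0,-0.35,0,1,0,0,-0.35,0,0.75,0,0,-0.35,0,0.72,0,0,-0.35,0,0.7,0,0,-0.35,0], grip_force=6)

```text
clock: 3.6
position: [0.5283, 0.0002, 0.1812]
ee_rot: [-0.634, -1.841, 1.84]
force: [-0.4, -0.4, 0.5]
width: 0.788
```

carry_out(steps=[0.65,0,0,0,0,0.6,0,0,0,0,0.5,0,0,0,0,0.4,0,0,0,0,0.4,0,0,0,0,0.4,0,0,0,0,0.4,0,0,0,0])

```text
clock: 4.3
position: [0.5275, 0.0001, 0.18]
ee_rot: [-0.632, -1.84, 1.84]
force: [0.4, -1.0, -0.7]
width: 0.402
```

carry_out(steps=[0.4,0,0,0,0,0.4,0,0,0,0,0.4,0,0,0,0])

```text
clock: 4.6
position: [0.5276, 0.0002, 0.18]
ee_rot: [-0.632, -1.84, 1.84]
force: [-0.6, 0.0, -0.4]
width: 0.395
```

Width 36 mm is narrower than any bearing position allows, so I need to look.

```bash
python3 - <<'E'
from h import *
import pickle
s=arm.observe();p,d=get_image("wrist");t,_=get_image("top");sc,_=get_image("scene");pickle.dump((s,p,t,sc),open("pics/w4.pkl","wb"))
a=np.hstack([cv2.resize(x[...,::-1],(400,300),interpolation=2) for x in (t[185:275,230:350],sc[120:240,190:350])])
cv2.imwrite("pics/w4.png",np.vstack([a,cv2.resize(p[100:310,:,::-1],(800,300))]))
E
```

```text
(no output)
```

View pics/w4.png

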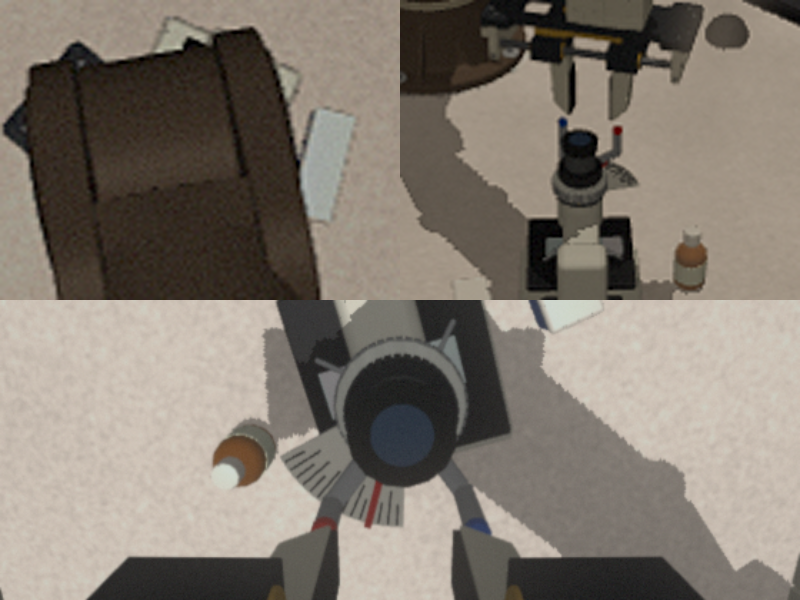

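```bash
python3 - <<'E'
from h import *
import pickle
s,p,t,sc=pickle.load(open("pics/w4.pkl","rb"));P=pose("wrist",s)
R=Ro.from_rotvec(s["ee_rot"]).as_matrix();print(R.round(3))
sp=lambda X:((proj("scene",X)-[190,120])*2.5).round()
wp=lambda X:((proj("wrist",X,P)-[0,100])*800/560).round()
for n,X in(("pinr",np.array([.5441,.0194,.196])),("pinb",np.array([.5101,-.0235,.196])),("tcp",s["position"]),("f+",s["position"]+R[:,2]*.0275),("f-",s["position"]-R[:,2]*.0275)):
    print(n,sp(X),wp(X))
c,Rr,o=P; Rt=Rr.T
d=pickle.load(open("pics/w3.pkl","rb"))[2]
for uv in((170,268),(382,268),(150,300),(400,300),(275,330)): print(uv,d[uv[1],uv[0]])
E
```

```text
[[-0.789  0.    -0.615]
 [ 0.615  0.    -0.789]
 [-0.    -1.    -0.   ]]
pinr [218. 129.] [323. 230.]
pinb [162. 120.] [478. 231.]
tcp [192. 138.] [395. 216.]
f+ [164. 134.] [467. 216.]
f- [220. 142.] [323. 216.]
(170, 268) 0.16365814
(382, 268) 0.1645366
(150, 300) 0.13769999
(400, 300) 0.13889559
(275, 330) 0.087357305
```

```bash
python3 - <<'E'
from h import *
import pickle
c=camera_info("wrist");T=c["tool_from_camera"]
p,d=get_image("wrist");pickle.dump((arm.observe(),p,d),open("pics/w5.pkl","wb"))
def pts(d):
    v,u=np.mgrid[0:420,0:560];q=cv2.undistortPoints(np.stack([u,v],-1).reshape(-1,1,2).astype(float),K(c),c["dist_coeffs"]).reshape(420,560,2)
    X=np.dstack([q*d[...,None],d]);return X@T[:3,:3].T+T[:3,3]
for f,D in(("w3",pickle.load(open("pics/w3.pkl","rb"))[2]),("w5",d)):
    X=pts(D);m=(D>.05)&(D<.21)&(X[...,1]<.02)&(abs(X[...,0])<.03)
    for sgn in(-1,1):
        k=m&(X[...,2]*sgn>0);Y=X[k]; i=np.argsort(Y[:,1])[-200:]
        print(f,sgn,len(Y),"max y",np.percentile(Y[:,1],[90,98,99.5]).round(4),Y[i].mean(0).round(4),Y[i].min(0).round(4),Y[i].max(0).round(4))
        vv,uu=np.nonzero(k);print(np.c_[uu,vv][i][:3].tolist())
E
```

```text
w3 -1 23043 max y [-0.0642 -0.0376  0.008 ] [-0.0263  0.0082 -0.0055] [-0.03    0.0074 -0.0133] [-0.0213  0.0094 -0.0002]
[[265, 202], [263, 204], [268, 200]]
w3 1 25037 max y [-0.0652 -0.0367  0.0082] [-0.0262  0.0083  0.0066] [-0.03    0.0077  0.0003] [-0.0207  0.0102  0.0161]
[[286, 196], [291, 207], [296, 195]]
w5 -1 23250 max y [-0.0614 -0.0028  0.0052] [-0.0121  0.0055 -0.0183] [-0.0208  0.0048 -0.0263] [-0.0039  0.0095 -0.0112]
[[232, 238], [242, 225], [251, 227]]
w5 1 23884 max y [-0.0673 -0.0273 -0.0061] [-0.0049 -0.0042  0.0278] [-0.0064 -0.0119  0.0244] [-0.0009  0.0054  0.0326]
[[335, 250], [325, 253], [325, 254]]
```

```bash
python3 - <<'E'
from h import *
import pickle
c=camera_info("wrist");T=c["tool_from_camera"]
for f,cols in(("w3",(176,379)),("w5",(225,232,328,335))):
    D=pickle.load(open(f"pics/{f}.pkl","rb"))[2]
    for u in cols:
        for v in(262,270,280,290,300):
            z=D[v,u];q=cv2.undistortPoints(np.array([[[u,v]]],float),K(c),c["dist_coeffs"])[0,0]
            print(f,u,v,z.round(4),(T[:3,:3]@np.array([q[0]*z,q[1]*z,z])+T[:3,3]).round(4))
E
```

```text
w3 176 262 0.4432 [ 0.1055  0.215  -0.1185]
w3 176 270 0.1725 [-0.0049 -0.0341 -0.0461]
w3 176 280 0.1729 [-0.0003 -0.035  -0.0462]
w3 176 290 0.1716 [ 0.0034 -0.0376 -0.0459]
w3 176 300 0.1722 [ 0.0081 -0.0385 -0.0461]
w3 379 262 0.1697 [-0.0095 -0.0354  0.0463]
w3 379 270 0.1681 [-0.0068 -0.038   0.0459]
w3 379 280 0.168 [-0.0026 -0.0395  0.0459]
w3 379 290 0.167 [ 0.0012 -0.0417  0.0457]
w3 379 300 0.1663 [ 0.0051 -0.0436  0.0455]
w5 225 262 0.167 [-0.0108 -0.0379 -0.0228]
w5 225 270 0.1586 [-0.0111 -0.0467 -0.0216]
w5 225 280 0.1513 [-0.0105 -0.0545 -0.0206]
w5 225 290 0.1462 [-0.0091 -0.0603 -0.0199]
w5 225 300 0.1391 [-0.009  -0.0677 -0.019 ]
w5 232 262 0.1707 [-0.0092 -0.0345 -0.0201]
w5 232 270 0.1631 [-0.0091 -0.0425 -0.0192]
w5 232 280 0.1566 [-0.008  -0.0497 -0.0184]
w5 232 290 0.1552 [-0.0047 -0.0522 -0.0183]
w5 232 300 0.156 [-0.0003 -0.0527 -0.0184]
w5 328 262 0.1667 [-0.0109 -0.0382  0.0228]
w5 328 270 0.1588 [-0.011  -0.0465  0.0218]
w5 328 280 0.1523 [-0.01   -0.0536  0.0209]
w5 328 290 0.1459 [-0.0093 -0.0605  0.02  ]
w5 328 300 0.138 [-0.0096 -0.0687  0.0189]
w5 335 262 0.1673 [-0.0106 -0.0376  0.026 ]
w5 335 270 0.1592 [-0.0108 -0.0461  0.0248]
w5 335 280 0.1492 [-0.0114 -0.0564  0.0232]
w5 335 290 0.1421 [-0.0111 -0.0639  0.0221]
w5 335 300 0.1359 [-0.0107 -0.0706  0.0212]
```

The wrist depth and the scene view agree: the finger tips end about 33 to 35 mm behind the reported TCP. The fingers therefore closed above the pins and nothing was touched. I'll reopen and go 33 mm lower.

carry_out(steps=[1,0,0,0.05,0,1,-0.01,-0.02,0.05,0,1,-0.01,-0.02,0.05,0,1,-0.01,-0.02,0.05,0,1,-0.01,-0.02,0.05,0,1,-0.01,-0.02,0.05,0,1,-0.01,-0.02,0.05,0,1,-0.01,-0.02,0.05,0])

```text
clock: 5.6
position: [0.5266, -0.0018, 0.185]
ee_rot: [-0.632, -1.84, 1.84]
force: [1.2, -0.3, 0.6]
width: 0.99
```

carry_out(steps=[1,0,0,-0.1,0,1,0,0,-0.2,0,1,0,0,-0.3,0,1,0,0,-0.37,0,1,0,0,-0.37,0,1,0,0,-0.37,0])

```text
clock: 6.2
position: [0.5265, -0.0018, 0.1478]
ee_rot: [-0.632, -1.84, 1.84]
force: [0.7, -0.6, 0.5]
width: 1.001
```

No contact force on the way down. I'll close gently.

carry_out(steps=[0.8,0,0,0,0,0.75,0,0,0,0,0.7,0,0,0,0,0.65,0,0,0,0,0.65,0,0,0,0,0.65,0,0,0,0,0.65,0,0,0,0], grip_force=6)

```text
clock: 6.9
position: [0.5268, -0.0008, 0.1482]
ee_rot: [-0.632, -1.842, 1.839]
force: [0.6, 4.3, 0.3]
width: 0.65
```

carry_out(steps=[0.6,0,0,0,0,0.55,0,0,0,0,0.5,0,0,0,0,0.5,0,0,0,0,0.5,0,0,0,0])

```text
clock: 7.4
position: [0.5265, 0.0007, 0.1482]
ee_rot: [-0.63, -1.844, 1.839]
force: [-1.1, 10.0, 1.0]
width: 0.592
```

```bash
python3 - <<'E'
from h import *
import pickle
s=arm.observe();p,d=get_image("wrist");sc,_=get_image("scene");pickle.dump((s,p,d,sc),open("pics/w6.pkl","wb"));P=pose("wrist",s)
print(s["width"]*92)
print([proj("wrist",x,P).round() for x in ((.5441,.0194,.196),(.5101,-.0235,.196),(.556,-.025,.207))])
a=cv2.resize(sc[120:240,190:350,::-1],(400,300),interpolation=2);b=cv2.resize(p[150:330,160:400,::-1],(400,300))
cv2.imwrite("pics/w6.png",np.hstack([a,b]))
E
```

```text
54.44278216054276
[array([216., 290.]), array([345., 291.]), array([282., 216.])]
```

View pics/w6.png

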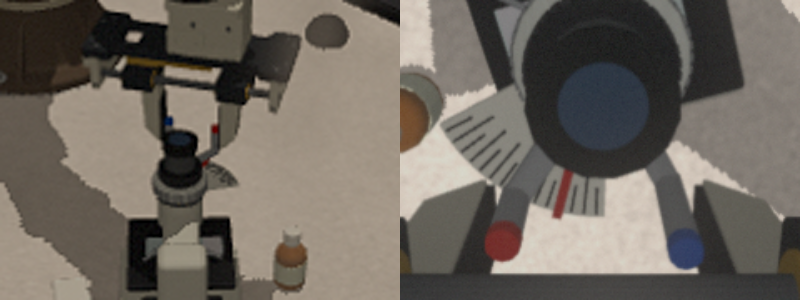

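```bash
cat >> h.py <<'E'
C=np.array([.5560,-.0250])
def ang(X): v=np.asarray(X)[:2]-C; return round(float(np.degrees(np.arctan2(v[1],v[0]))%360),1),round(float(np.hypot(*v)),4)
def disc(p,w,box):
    h=cv2.cvtColor(p,cv2.COLOR_RGB2HSV).astype(int);H,S,V=h[...,0],h[...,1],h[...,2]
    m=(((H<8)|(H>172)) if w=="red" else (H>105)&(H<130))&(S>110)&(V>25)
    k=np.zeros(m.shape,np.uint8);k[box[1]:box[3],box[0]:box[2]]=m[box[1]:box[3],box[0]:box[2]]
    n,l,st,ce=cv2.connectedComponentsWithStats(k)
    out=[]
    for i in range(1,n):
        if st[i][4]>40:
            c=cv2.findContours((l==i).astype(np.uint8),0,1)[0][0];(x,y),r=cv2.minEnclosingCircle(c);out.append(((round(x,1),round(y,1)),round(r,1),int(st[i][4])))
    return out
def look(f=None):
    import pickle
    if f: s,p=pickle.load(open(f,"rb"))[:2]
    else: s=arm.observe();p,d=get_image("wrist")
    P=pose("wrist",s)
    print("t",s["clock"],"w mm",round(s["width"]*92,1),"pos",s["position"].round(4),"F",s["force"].round(1),"yaw",round(float(np.degrees(np.arctan2(*Ro.from_rotvec(s["ee_rot"]).as_matrix()[[1,0],2]))%360),1))
    for w in("red","blue"):
        for c,r,n in disc(p,w,(170,180,400,330)):
            print(w,c,r,n,"z.199:",ang(onz("wrist",c,.199,P)),"z.146:",ang(onz("wrist",c,.146,P)))
    return s,p
E
python3 -c "
from h import *
look('pics/w3.pkl');look('pics/w6.pkl')"
```

```text
t 2.95 w mm 92.2 pos [ 0.5276 -0.001   0.2157] F [ 0.1 -0.3  0.5] yaw 232.0
red (261.5, 223.0) 16.6 109 z.199: (121.3, 0.0285) z.146: (126.6, 0.0463)
red (232.0, 237.4) 7.5 163 z.199: (104.3, 0.045) z.146: (110.5, 0.0655)
t 7.4 w mm 54.4 pos [0.5265 0.0007 0.1482] F [-1.1 10.   1. ] yaw 232.2
red (257.5, 266.0) 14.4 137 z.199: (120.0, 0.0259) z.146: (127.5, 0.0507)
red (220.7, 294.3) 12.1 413 z.199: (107.8, 0.0449) z.146: (115.1, 0.0753)
blue (331.6, 301.0) 9.8 271 z.199: (169.9, 0.0454) z.146: (164.8, 0.0773)
```

Now red is at 108° and blue about 170°, a separation of about 60°, which is within the bearing range. I'll turn the tool about the tube axis by 16° with the light grip kept on, then look.

carry_out(steps=[0.5,-0.011,-0.016,0,0.067,0.5,-0.022,-0.032,0,0.133,0.5,-0.032,-0.049,0,0.2,0.5,-0.041,-0.066,0,0.267,0.5,-0.052,-0.09,0,0.356,0.5,-0.052,-0.09,0,0.356,0.5,-0.052,-0.09,0,0.356])

```text
clock: 8.2
position: [0.5206, -0.0088, 0.1481]
ee_rot: [-0.386, -2.015, 2.011]
force: [-3.3, 8.4, 2.9]
width: 0.583
```

```bash
python3 -c "
from h import *
s,p=look();cv2.imwrite('pics/w7.png',cv2.resize(p[150:330,160:400,::-1],(480,360)))"
```

```text
t 8.2 w mm 53.6 pos [ 0.5206 -0.0088  0.1481] F [-3.3  8.4  2.9] yaw 248.2
red (222.0, 295.0) 12.2 407 z.199: (124.6, 0.0446) z.146: (131.8, 0.0751)
blue (331.2, 301.8) 9.7 277 z.199: (185.8, 0.0456) z.146: (180.7, 0.0777)
```

View pics/w7.png

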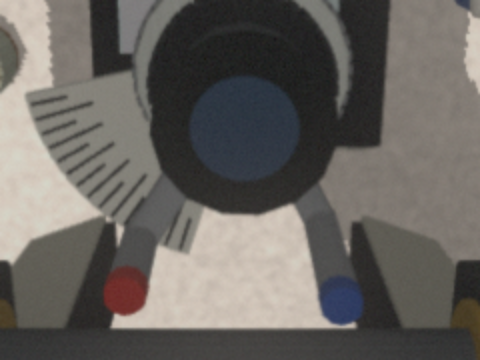

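Red is at about 125° (the line is hidden under the lever) and blue about 185.5°. The net 9 N on the tool suggests the ring is still running free while the barrel pin takes the grip. I'll shift the tool towards the red side so the ring pin closes in and the red pin stays put.

carry_out(steps=[0.4,0.004,0.01,0,0,0.4,0.008,0.019,0,0,0.4,0.008,0.019,0,0,0.4,0.008,0.019,0,0])

```text
clock: 8.65
position: [0.521, -0.0087, 0.1479]
ee_rot: [-0.387, -2.011, 2.012]
force: [-5.1, 3.9, 5.0]
width: 0.583
```

```bash
python3 -c "
from h import *
s,p=look()"
```

```text
t 8.65 w mm 53.6 pos [ 0.521  -0.0087  0.1479] F [-5.1  3.9  5. ] yaw 248.1
red (222.8, 296.2) 11.9 413 z.199: (124.7, 0.0446) z.146: (132.0, 0.0753)
blue (331.4, 302.7) 9.8 274 z.199: (185.5, 0.0455) z.146: (180.6, 0.0778)
```

carry_out(steps=[0.4,-0.008,-0.018,0,0.022,0.4,-0.012,-0.03,0,0.045,0.4,-0.012,-0.03,0,0.045,0.4,-0.012,-0.03,0,0.045])

```text
clock: 9.1
position: [0.5204, -0.0103, 0.148]
ee_rot: [-0.354, -2.035, 2.032]
force: [-3.3, 7.7, 2.0]
width: 0.586
```

```bash
python3 -c "
from h import *
s,p=look()"
```

```text
t 9.1 w mm 53.9 pos [ 0.5204 -0.0103  0.148 ] F [-3.3  7.7  2. ] yaw 250.2
red (222.3, 296.3) 12.1 409 z.199: (127.0, 0.0446) z.146: (134.1, 0.0754)
blue (331.0, 301.8) 10.1 284 z.199: (188.1, 0.0452) z.146: (182.9, 0.0773)
```

Red reads about 127.3°, effectively on the mark. I'll ease the net push off the red pin by shifting the target back 2.5 mm, and raise the squeeze in stages.

carry_out(steps=[0.4,0.006,0.014,0,0,0.4,0.01,0.023,0,0,0.4,0.01,0.023,0,0,0.4,0.01,0.023,0,0], grip_force=10)

```text
clock: 9.55
position: [0.5205, -0.0096, 0.1479]
ee_rot: [-0.353, -2.031, 2.033]
force: [-6.4, 3.2, 5.2]
width: 0.567
```

```bash
python3 -c "
from h import *
s,p=look()"
```

```text
t 9.55 w mm 52.2 pos [ 0.5205 -0.0096  0.1479] F [-6.4  3.2  5.2] yaw 250.1
red (223.8, 296.2) 11.9 409 z.199: (126.8, 0.0446) z.146: (134.3, 0.0752)
blue (331.6, 302.7) 9.7 256 z.199: (187.2, 0.0455) z.146: (182.4, 0.0779)
```

carry_out(steps=[0.4,0.001,0.003,0,0,0.4,0.001,0.003,0,0,0.4,0.001,0.003,0,0,0.4,0.001,0.003,0,0], grip_force=14)

```text
clock: 10.0
position: [0.5206, -0.0092, 0.148]
ee_rot: [-0.353, -2.031, 2.033]
force: [-6.1, 3.9, 6.1]
width: 0.56
```

```bash
python3 -c "
from h import *
s,p=look()"
```

```text
t 10.0 w mm 51.5 pos [ 0.5206 -0.0092  0.148 ] F [-6.1  3.9  6.1] yaw 250.1
red (224.9, 296.0) 12.1 409 z.199: (126.8, 0.0446) z.146: (134.4, 0.0751)
blue (331.1, 303.4) 9.4 232 z.199: (186.3, 0.0455) z.146: (181.8, 0.0781)
```

carry_out(steps=[0.4,0.001,0.003,0,0,0.4,0.001,0.003,0,0,0.4,0.001,0.003,0,0,0.4,0.001,0.003,0,0,0.4,0.001,0.003,0,0], grip_force=18)

```text
clock: 10.55
position: [0.5207, -0.0087, 0.148]
ee_rot: [-0.353, -2.031, 2.032]
force: [-7.2, 4.3, 6.8]
width: 0.547
```

```bash
python3 -c "
from h import *
s,p=look();cv2.imwrite('pics/w8.png',cv2.resize(p[150:330,160:400,::-1],(480,360)))"
```

```text
t 10.55 w mm 50.3 pos [ 0.5207 -0.0087  0.148 ] F [-7.2  4.3  6.8] yaw 250.1
red (225.6, 295.4) 12.2 409 z.199: (126.5, 0.0446) z.146: (134.2, 0.0749)
blue (330.5, 303.6) 9.6 224 z.199: (185.4, 0.0454) z.146: (181.2, 0.078)
```

carry_out(steps=[0.4,0,0,0,0,0.4,0,0,0,0,0.4,0,0,0,0,0.4,0,0,0,0,0.4,0,0,0,0], grip_force=20)

```text
clock: 11.1
position: [0.5207, -0.0085, 0.148]
ee_rot: [-0.353, -2.032, 2.032]
force: [-6.3, 4.5, 7.0]
width: 0.541
```

```bash
python3 -c "
from h import *
s,p=look();cv2.imwrite('pics/w8.png',cv2.resize(p[150:330,160:400,::-1],(480,360)))"
```

```text
t 11.1 w mm 49.7 pos [ 0.5207 -0.0085  0.148 ] F [-6.3  4.5  7. ] yaw 250.1
red (226.8, 296.0) 12.1 405 z.199: (127.1, 0.0447) z.146: (134.7, 0.0751)
blue (330.1, 304.2) 9.6 221 z.199: (184.8, 0.0456) z.146: (180.8, 0.0783)
```

View pics/w8.png

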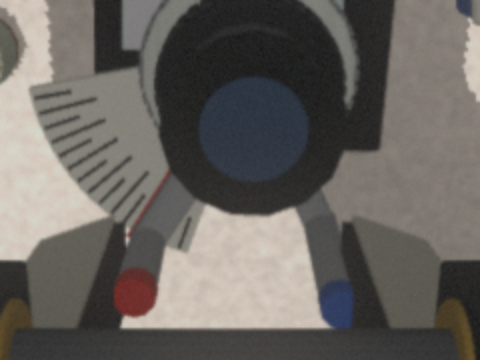

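The red pin reads 127.1 to 127.5° and the squeeze travel from 6 to 20 N is about 4 mm of width including flex. The line just shows beside the lever, as parallax predicts. I'll let go, rise and check.

carry_out(steps=[0.6,0,0,0,0,0.8,0,0,0,0,0.8,0,0,0,0,0.9,0,0,0,0,0.9,0,0,0,0,0.9,0,0,0.3,0,0.9,0,0,0.7,0,0.9,0,0,1,0,0.9,0,0,1,0,0.9,0,0,1,0])

```text
clock: 12.15
position: [0.5225, -0.0091, 0.2484]
ee_rot: [-0.358, -2.033, 2.033]
force: [-0.2, -0.2, -0.2]
width: 0.9
```

carry_out(steps=[0.9,-0.3,0,0.3,0,0.9,-0.5,-0.3,0.7,0,0.9,-0.5,-0.3,0.7,0,0.9,-0.5,-0.3,0.7,0])

```text
clock: 12.55
position: [0.472, -0.04, 0.3179]
ee_rot: [-0.359, -2.031, 2.032]
force: [-0.5, -0.2, -1.0]
width: 0.9
```

```bash
python3 - <<'E'
from h import *
import pickle
s=arm.observe();p,d=get_image("wrist");pickle.dump((s,p,d),open("pics/w9.pkl","wb"));P=pose("wrist",s)
print(s["clock"],s["position"],s["force"])
for a in(("r",127),("b",184)):
    t=np.radians(a[1]);print(a,proj("wrist",(C[0]+.046*np.cos(t),C[1]+.046*np.sin(t),.199),P))
t=np.radians(127);print("line",[proj("wrist",(C[0]+r*np.cos(t),C[1]+r*np.sin(t),.146),P).round(1) for r in(.035,.046,.058)])
q=proj("wrist",(C[0],C[1],.2),P).astype(int);x0=max(q[0]-90,0);y0=max(q[1]-60,0)
print(x0,y0);cv2.imwrite("pics/w9.png",cv2.resize(p[y0:y0+150,x0:x0+200,::-1],(800,600),interpolation=2))
for w in("red","blue"): print(w,disc(p,w,(x0,y0,x0+200,y0+150)))
E
```

```text
12.55 [ 0.47203919 -0.03998572  0.31786528] [-0.49394013 -0.21966439 -1.03878581]
('r', 127) [193.95919595 154.72704359]
('b', 184) [247.19218496 158.72753192]
line [array([211.3, 136.8]), array([205.5, 146.5]), array([199.3, 157. ])]
132 46
red [((195.4, 154.0), 5.5, 92)]
blue [((247.9, 156.5), 5.0, 76)]
```

View pics/w9.png

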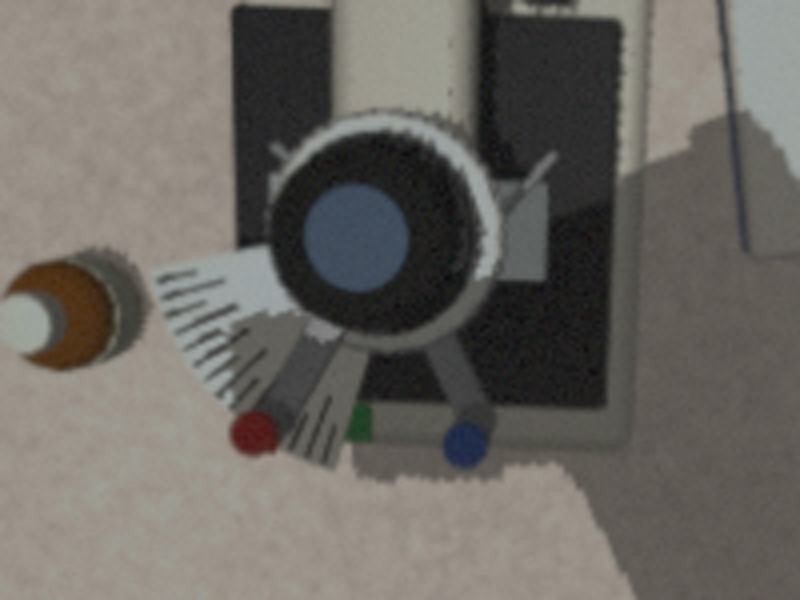

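carry_out(steps=[0.9,-0.3,-0.3,0,0,0.9,-0.3,-0.8,0,0,0.9,-0.3,-1,0,0,0.9,-0.3,-1,0,0,0.9,-0.3,-1,0,0,0.9,-0.3,-1,0,0])

```text
clock: 13.2
position: [0.4423, -0.1373, 0.317]
ee_rot: [-0.352, -2.034, 2.033]
force: [0.6, 0.6, 0.1]
width: 0.901
```

```bash
python3 - <<'E'
from h import *
import pickle
s=arm.observe();p,d=get_image("wrist");t,_=get_image("top");sc,_=get_image("scene");pickle.dump((s,p,d,t,sc),open("pics/w10.pkl","wb"));P=pose("wrist",s)
print(s["position"])
q=proj("wrist",(C[0],C[1],.18),P).astype(int);x0,y0=max(q[0]-80,0),max(q[1]-50,0)
b={}
for w in("red","blue"):
    b[w]=disc(p,w,(x0,y0,x0+160,y0+110));
    for c,r,n in b[w]: print(w,c,r,n,ang(onz("wrist",c,.197,P)),ang(onz("wrist",c,.146,P)))
    print("top",[(c,n[4],ang(onz("top",c,.197)),ang(onz("top",c,.146))) for c,n in blobs(t,w,(240,185,345,275))],"scene",[(c,n[4],ang(onz("scene",c,.197))) for c,n in blobs(sc,w,(205,150,335,200))])
s9=pickle.load(open("pics/w9.pkl","rb"))[0];P9=pose("wrist",s9)
for c in((195.4,154.),(247.9,156.5)):print("w9",ang(onz("wrist",c,.197,P9)))
print("start", [ang(onz("top",c,.197)) for c in((268.5,233.5),(286.5,248.5))],[ang(onz("scene",c,.197)) for c in((276.9,171.9),(254.5,168.5))])
a=cv2.resize(p[y0:y0+100,x0:x0+134,::-1],(400,300),interpolation=2);c=cv2.resize(t[200:260,250:330,::-1],(400,300),interpolation=2)
cv2.imwrite("pics/w10.png",np.hstack([a,c]))
E
```

```text
[ 0.44227226 -0.1372999   0.31699697]
red (102.0, 150.5) 13.9 83 (158.6, 0.0304) (126.8, 0.0448)
red (75.2, 159.5) 6.3 110 (126.7, 0.0452) (111.3, 0.0699)
top [((np.float64(271.1), np.float64(241.0)), np.int32(14), (128.5, 0.0479), (127.1, 0.0473))] scene [((np.float64(271.0), np.float64(169.0)), np.int32(9), (126.2, 0.0433)), ((np.float64(271.5), np.float64(185.0)), np.int32(4), (15.3, 0.0351))]
blue (126.6, 162.5) 5.6 94 (185.1, 0.0447) (158.2, 0.0493)
top [((np.float64(288.9), np.float64(248.5)), np.int32(15), (185.3, 0.0462), (187.9, 0.046))] scene [((np.float64(252.4), np.float64(168.8)), np.int32(5), (187.0, 0.0444))]
w9 (127.6, 0.0453)
w9 (185.3, 0.0448)
start [(105.9, 0.0458), (178.4, 0.0461)] [(101.7, 0.0436), (180.5, 0.0433)]
```

View pics/w10.png

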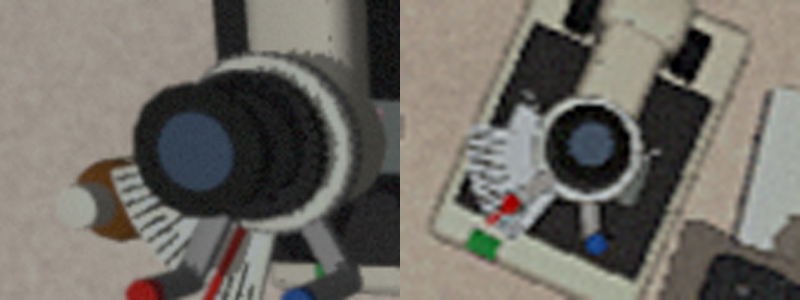

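```bash
python3 -c "
from cell import arm
print(arm.observe()['clock'],arm.sign_off())"
```

```text
the job is handed in; nothing more can be done
13.35 None
```

The focus barrel is on its mark, the lock ring is nipped up against the housing, and the job is handed in at 13.35 s with the arm clear of everything.

- **Moves:** I held both pins lightly at 6 N and turned the barrel about 22° onto the red line. I then squeezed the two pins together in stages (10, 14, 18, 20 N), correcting the tool so the red pin stayed on the mark, and let go.
- **Barrel:** after release, two wrist views put the red pin at 126.7° and 127.6° about the tube axis. The top camera gave about 127.6° after correcting its offset. The red line reads 126.8 to 127.4°, so the pin is on it to within about 1°.
- **Lock ring:** the pins stayed about 58° apart after release, against about 61° when the ring first resisted at 6 N. That is roughly 0.04 to 0.05 rad of nip, firm and well short of strain. I inferred this from camera angles and jaw width, and did not measure it directly.
- **What disagreed:** the finger tips sit about 34 mm behind the reported TCP. My first closing went above the pins and touched nothing, so I repeated it lower. The scene camera's single-view angles read 1 to 2° off the others.
- **Other objects:** no move came near them and no unexpected forces showed. I did not re-measure their positions.

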